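Two-tier coffee and tea bins

ROBOT

A 6-joint arm with a two-finger parallel gripper is mounted at the origin on a cart in front of the work surface, level with it; the furniture and walls round the work are solid. World frame = base frame: x ahead of the robot, y to its left, z up, the work surface at z = 0. Lengths are in m, angles in rad, forces in N, time in s.
With the tool pointing down it reaches from about 0.35 to 0.775 m from the base axis. Payload 7.3 kg.
Tool frame: the origin (TCP) lies at the very end of the fingers, on their centre line; the grasp point (between the pads) lies 19 mm behind it (pinch_z is the distance from the TCP to the grasp point, in m); z points along the fingers, y is the line along which they close (so a half turn about z gives the same grasp; the last joint's range is limited). The gripper opens to 92 mm and grips with 3 to 60 N. Pads are 19 mm wide; open, the fingers measure 130 mm over their backs; the gripper's body (75 mm by 190 mm) begins 47 mm behind the grasp point.
Start: joints at [1.089, 0.342, 1.524, -0, 1.275, -0.146], TCP at [0.173, 0.496, 0.205] pointing down, gripper open.
Joint ranges: [-2.53, 2.53], [-0.77, 2.02], [0.04, 2.7], [-1, 4.14], [0.28, 2.66], [-3.11, 3.11]. Speed limits (rad/s): [2.57, 2.57, 3.14, 3.14, 3.14, 3.14].

INTERFACE

Orientations are given as [roll, pitch, yaw] about the fixed x, y, z axes, in that order (R = Rz(yaw) Ry(pitch) Rx(roll)).
In Python, from cell import * gives the robot as it stands.
- The arm moves only by the tool arm_command, never from a script. Its arguments are lists of equal length, an entry for each row: "fingers": the gripper command: -1 is fully open, 1 is shut, values between are in proportion; "travel": the shift along the tool's x, y, z in m, a list of three; "dr": the turn, a rotation vector about the tool's x, y, z in degrees, a list of three. In form: {"fingers": [fingers, ...], "travel": [[x, y, z], ...], "dr": [[wx, wy, wz], ...]}. A call has 1 to 8 rows; each row is the pose to reach, as a shift and turn from the pose commanded when the call began, along the tool's axes at that moment; what a row does not reach only later rows make up. A row lasts 1/12 s, in which the tool goes at most 41.7 mm and 7.16 degrees, less where a joint would pass 70% of its speed; a pose out of reach is approached as far as the arm can. A call with a gripper value outside its range is refused whole. The fingers move at their own pace and stop on an object; "squeeze" is the grip in N (left out, the last holds). Time passes only in rows, so rows that repeat a pose let the fingers close. It gives the time, the measured TCP pose, the force, the opening and the grip force at its end, in the units of the state.
- observe(): the state, without advancing time (a new reading comes with each control period).
- read_camera(name): name is "scene" or "top" or "wrist"; returns a dict with "color" (480x640x3 uint8, blue, green, red), "z_map" (480x640 float32, m along the optical axis (not along the pixel's ray), 0 where there is no reading), "fx", "fy", "cx", "cy" (pixels), "R" (3x3) and "t" (3): a world point X has camera coordinates R X + t. Camera axes: x right, y down, z forward; pixel columns grow to the right and rows downward; lengths in m; the calibration is good to about 2 mm. A picture is of the moment at which its call begins.
- hand_in(): hands the job in; it is judged then, once.
The state is a dict: "time": time; "qpos": joint angles; "qvel": joint speeds; "joint_efforts": joint torques, N m; "tool_pos": TCP position; "tool_rot": TCP orientation; "contact_force": force on the tool from outside, world axes, zero at the start; "torque": the same for the moment, N m; "opening": finger opening in m; "grip_force": force on a finger pad.
Only numpy, scipy, OpenCV 4.12 (cv2) and the standard library are available. Lean on these libraries where they do the work, as an engineer would, in place of code of your own. Each camera call takes 0.05 s, during which the arm holds its last target. There are 200 camera calls.

TASK

Put the loose coffee pod upright in the bin that already holds a pod. Then stack the empty bin on top of it, turned end for end so that it stands level with its feet in the lower bin's rim pockets instead of nesting down onto the pods, and stand the tea box upright in the top bin. Leave the spice jar, the salt shaker and the kitchen timer where they are.

Things in the scene. Friction and masses are not known exactly. Their poses are not given: they have to be found in the camera images.
- bin_low: White slotted plastic stack-and-nest bin on the worktop, holding one coffee pod: 172 long (x) x 126 wide (y) x 75 high, 0.25 kg. Origin: centre of its underside; x along its length to its scooped end, z up. Mouth 160 x 96. Below the rim band (47 to 75 mm high) thin walls taper to the floor, 3 mm above the underside, 141 x 77 inside. A bin set on it the same way round nests down into it.
- bin_top: The empty bin on the worktop, same shape, size, frame and weight as bin_low; may start at any yaw but nearly that of bin_low. Turned end for end (its x opposite to bin_low's x) and centred over bin_low, it stands with its four feet in bin_low's pockets, its underside 69 mm above bin_low's, with about 3 mm of play each way in x and y.
- bin_low_scoop (a point): Middle of the scooped edge of bin_low, at (83, 0, 47) mm in its frame. At this end the rim band is cut away over the middle 68 mm; at the other (-x) end it is whole, 6 mm thick, up to 75 mm.
- bin_top_scoop (a point): Middle of the scooped edge of bin_top, at (83, 0, 47) mm in its frame; the same scoop.
- bin_top_grip (a point): Top of the rim band at the middle of bin_top's +y long side, at (0, 55.5, 75) mm in its frame; the -y side has the same. The band along the long sides is 15 mm thick (y 48 to 63), 28 mm deep, upright on both faces, and unbroken from x = -15 to +15: the place to pinch the bin, fingers inside and outside the mouth.
- bin_top_foot (a point): Underside of one of bin_top's four feet, at (58, 52, 0) mm in its frame; the others are at x = -28 and on the -y side. Each is 18 mm long (x), 22 high, and stands out sideways to y = 55 mm, 7 mm beyond the mouth line.
- bin_low_pocket (a point): Floor of one of bin_low's four rim pockets, at (-58, 53, 69) mm in its frame; the others are at x = +28 and on the -y side. Each is 25 mm long (x), 6 deep, open to the mouth and reaches out to y = 58.5. At x = +58 and -28 there are slots right down through the band's inner face instead, where the feet of a nesting bin pass.
- pod_stored: Dark coffee pod, the one already in bin_low: round, 50 mm across the rim at the top, tapering downward, 44 mm high, 14 g. Origin: centre of its underside, z up. It stands on the bin's floor near the full (-x) end, about 44 mm from the bin's centre.
- pod_loose: Pale coffee pod of the same shape and size, standing on the front strip of the worktop. Origin: centre of its underside, z up. It has to go into bin_low, which has room for it beside the other.
- tea_box: Small card box of tea bags standing on the front strip of the worktop, 46 (x) x 62 (y) x 82 (z) mm, 60 g. Origin: centre of its underside, z up.
- spice_jar: Bystander: round glass spice jar, 44 mm across, 107 mm high, standing on the worktop. Origin: centre of its underside.
- salt_shaker: Bystander: round salt shaker, 44 mm across, 90 mm high. Origin: centre of its underside.
- kitchen_timer: Bystander: round kitchen timer, 68 mm across, 54 mm high. Origin: centre of its underside.

How it is judged:
By the outcome, as a careful person would: the job done as asked, in the order asked, and still so for the second after the job is handed in, with the robot touching nothing.
It also fails if it takes over 72 s, if anything falls off the work surface, if the arm or the gripper's body presses on something with over 40 N, if the wrist force passes 120 N, or if a joint passes its speed limit or range.

## Working session

There is one attempt and no reset: what is moved stays moved. The work goes in short steps, Python scripts to look and compute and a tool call to move; the robot and the scene stay as the last step left them, time stands still between calls to the robot, and variables do not carry over. Pictures are saved under pics/ and viewed, at most 10 in all, crops included, and the job is handed in when it is done.

Besides the shell and the picture viewer there is one more tool, called after "Request:" as name(argument=value, ...) on one line, values as JSON. arm_command: Moves the arm, as the interface text tells. Its arguments: {"type":"object","properties":{"fingers":{"type":"array","items":{"type":"number"}},"travel":{"type":"array","items":{"type":"array","items":{"type":"number"}}},"dr":{"type":"array","items":{"type":"array","items":{"type":"number"}}},"squeeze":{"type":"number"}},"required":["fingers","travel","dr"]}

```bash
mkdir -p pics; ls
cat > h.py <<'E'
from cell import *
import numpy as np, cv2
from scipy.spatial.transform import Rotation as Ro
def w(c,u,v,z=None):
    "pixel -> world using depth, or intersect plane z"
    R=np.array(c["R"]);t=np.array(c["t"])
    r=np.array([(u-c["cx"])/c["fx"],(v-c["cy"])/c["fy"],1.])
    o=-R.T@t; d=R.T@r
    s=c["z_map"][int(v),int(u)] if z is None else (z-o[2])/d[2]
    return o+s*d
def cloud(c):
    R=np.array(c["R"]);t=np.array(c["t"]);Z=c["z_map"]
    v,u=np.mgrid[0:480,0:640]
    P=np.stack([(u-c["cx"])/c["fx"]*Z,(v-c["cy"])/c["fy"]*Z,Z],-1)
    P=(P-t)@R
    P[Z==0]=np.nan
    return P
def T(): 
    s=observe(); return np.array(s["tool_pos"]),Ro.from_euler("xyz",s["tool_rot"])
E
python3 - <<'E'
from h import *
s=observe();print({k:np.round(v,3) for k,v in s.items()})
for n in ["top","scene"]:
    c=read_camera(n);cv2.imwrite(f"pics/{n}0.png",c["color"]);np.savez(f"{n}0.npz",**c)
    print(n,np.round(c["R"],2).tolist(),np.round(c["t"],3),c["fx"])
E
```

```text
pics
{'time': np.float64(0.0), 'qpos': array([ 1.089,  0.343,  1.525,  0.   ,  1.275, -0.146]), 'qvel': array([-0.001, -0.001,  0.   ,  0.   , -0.001,  0.001]), 'joint_efforts': array([  0.   , -43.124, -24.422,   0.072,   0.056,  -0.   ]), 'tool_pos': array([0.173, 0.495, 0.204]), 'tool_rot': array([-3.14 , -0.   ,  2.806]), 'contact_force': array([ 0.55 ,  0.544, -0.718]), 'torque': array([ 0.011, -0.037,  0.   ]), 'grip_force': np.float64(0.0), 'opening': np.float64(0.092)}
top [[-0.01, -1.0, 0.01], [-0.99, 0.01, -0.13], [0.13, -0.01, -0.99]] [-0.093  0.537  0.861] 458.24538899404166
scene [[-0.79, -0.62, 0.0], [-0.42, 0.54, -0.73], [0.45, -0.58, -0.68]] [0.394 0.34  0.605] 440.669279201959
```

View pics/top0.png

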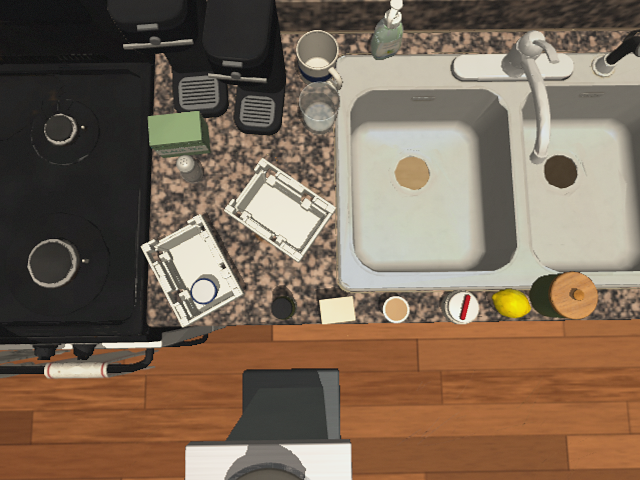

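View pics/scene0.png

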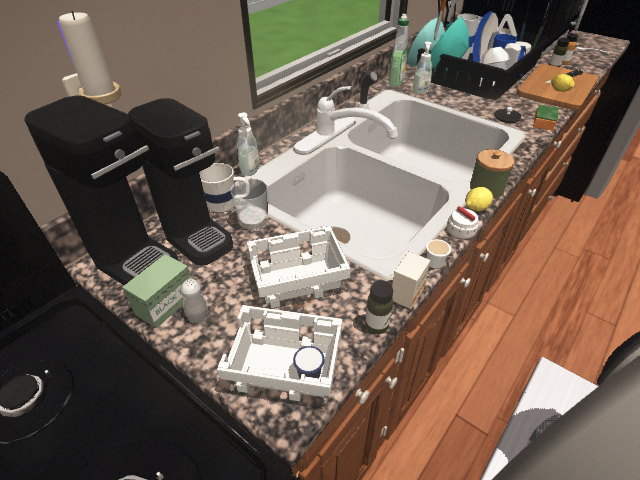

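The top view shows bin_low at about (192,270) with its pod at (204,291), and the empty bin at about (280,210). The dark spice jar is at (283,303), the tea box at (337,309), the pale pod at (396,309), the timer at (461,306) and the salt shaker at (187,167).

Run:
```python
from h import *
c=dict(np.load("top0.npz"));P=cloud(c)
def reg(name,u0,u1,v0,v1,z0,z1):
    Q=P[v0:v1,u0:u1].reshape(-1,3);m=(Q[:,2]>z0)&(Q[:,2]<z1);Q=Q[m]
    r=cv2.minAreaRect((Q[:,:2]*1000).astype(np.float32)); print(name,len(Q),"rect",np.round(r[0],1),np.round(r[1],1),round(r[2],1),"mean",np.round(Q.mean(0)*1000,1)); return Q
a=reg("low",130,250,205,335,.055,.085); b=reg("top",220,340,150,265,.055,.085)
reg("pod_st",180,225,270,315,.040,.053)
reg("pod",378,415,290,330,.035,.06)
reg("tea",315,362,290,330,.07,.1)
reg("jar",265,300,280,325,.09,.12);reg("timer",440,482,285,330,.03,.07);reg("salt",170,210,150,190,.07,.11)
for n,q in (("low",a),("top",b)):
    print(n,np.percentile(q[:,2],[5,50,95]))
im=c["color"][145:340,130:350];cv2.imwrite("pics/crop0.png",cv2.resize(im,None,fx=3.4,fy=3.07,interpolation=cv2.INTER_CUBIC))
```

```text
low 2075 rect [500.  102.8] [172.4 201.7] 28.4 mean [483.2 126.8  70.9]
top 1700 rect [559.6  -3.7] [172.5 212.4] 54.6 mean [587.3 -32.1  71.3]
pod_st 638 rect [428.9 122.9] [70.4 71.2] 32.9 mean [439.  121.3  45.8]
pod 555 rect [ 403.3 -246.9] [48.3 49.2] 88.1 mean [ 403.1 -246.5   42.4]
tea 846 rect [ 404.5 -132.9] [44.9 61.9] 5.8 mean [ 404.5 -132.9   81. ]
jar 362 rect [409.  -33.4] [35.7 35.1] 89.2 mean [409.3 -33.6 105.6]
timer 804 rect [ 405.4 -375.3] [59.9 60.1] 53.1 mean [ 405.8 -374.    42. ]
salt 266 rect [683.1 150.6] [31.7 32.9] 4.4 mean [681.8 148.9  83.8]
low [0.05880867 0.07293357 0.07619004]
top [0.0599615  0.07300999 0.07617703]
```

View pics/crop0.png

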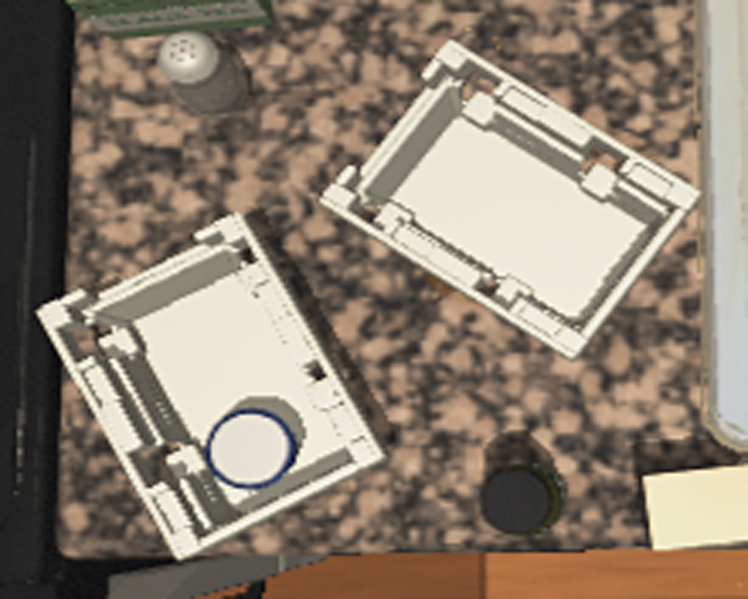

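The crop shows the scooped ends: bin_low's is at upper left (140,262) with its pod at the lower right end, and bin_top's is at the left (390,120). Next I refine the bin poses and work out the first move.

```bash
cat >> h.py <<'E'
def go(*wps):
    "wps: (x,y,z,yaw_deg): shifts from the current pose in tool axes"
    p,r=T(); print("at",np.round(p,4),"rot",np.round(r.as_euler("xyz",degrees=True),1))
    for x,y,z,g in wps:
        d=r.inv().apply(np.array([x,y,z])-p); q=(r.inv()*Ro.from_euler("xyz",[180,0,g],degrees=True)).as_rotvec(degrees=True)
        print("travel",np.round(d,4).tolist(),"dr",np.round(q,1).tolist(),"rows",round(np.linalg.norm(d)/.0417,1),round(np.linalg.norm(q)/7.16,1))
E
python3 - <<'E'
from h import *
c=dict(np.load("top0.npz"));P=cloud(c)
def binfit(poly):
    m=np.zeros((480,640),np.uint8);cv2.fillPoly(m,[np.array(poly)],1)
    Q=P[(m>0)&(P[...,2]>.068)&(P[...,2]<.082)]
    Q=Q[:,:2]*1000
    r=cv2.minAreaRect(Q.astype(np.float32));print(len(Q),np.round(r,1) if 0 else r);return r
l=binfit([(135,243),(204,208),(249,295),(183,333)])
t=binfit([(262,153),(341,206),(300,266),(220,212)])
Q=P[270:312,183:225].reshape(-1,3);Q=Q[(Q[:,2]>.040)&(Q[:,2]<.052)]*1000
ce=np.array(l[0]);m=np.linalg.norm(Q[:,:2]-Q[:,:2].mean(0),axis=1)<30
print("stored",Q[m].mean(0), w(c,204,290,.047)*1000)
go((.40,.20,.2,160),(.403,-.247,.12,160),(.403,-.247,.022,160))
E
```

```text
1431 ((482.1555480957031, 135.8111114501953), (172.4293212890625, 126.60752868652344), 28.3775577545166)
1296 ((594.6987915039062, -28.66412353515625), (172.4650421142578, 126.3125991821289), 54.613712310791016)
stored [443.25036196 119.41495538  45.66692123] [444.21890849 116.89818799  47.        ]
at [0.1728 0.4953 0.2041] rot [-179.9   -0.   160.8]
travel [-0.3118, -0.204, 0.0043] dr [-0.1, -0.0, 0.8] rows 8.9 0.1
travel [-0.462, -0.6249, 0.0849] dr [-0.1, -0.0, 0.8] rows 18.7 0.1
travel [-0.462, -0.6248, 0.1829] dr [-0.1, -0.0, 0.8] rows 19.1 0.1
```

Request:
arm_command(fingers=[-1, -1, -1, -1, -1, -1, -1, -1], travel=[[-0.312, -0.204, 0], [-0.312, -0.204, 0], [-0.312, -0.204, 0], [-0.312, -0.204, 0], [-0.312, -0.204, 0], [-0.312, -0.204, 0], [-0.312, -0.204, 0], [-0.312, -0.204, 0]], dr=[[0, 0, 0], [0, 0, 0], [0, 0, 0], [0, 0, 0], [0, 0, 0], [0, 0, 0], [0, 0, 0], [0, 0, 0]])

```text
time: 0.77
tool_pos: [0.3769, 0.2297, 0.2046]
tool_rot: [-3.142, -0.0, 2.806]
contact_force: [0.9, 0.3, -0.1]
opening: 0.0917
grip_force: 0.0
```

Request:
arm_command(fingers=[-1, -1, -1, -1, -1, -1, -1, -1], travel=[[-0.15, -0.42, 0], [-0.15, -0.42, 0], [-0.15, -0.42, 0], [-0.15, -0.42, 0], [-0.15, -0.42, 0], [-0.15, -0.42, 0], [-0.15, -0.42, 0], [-0.15, -0.42, 0]], dr=[[0, 0, 0], [0, 0, 0], [0, 0, 0], [0, 0, 0], [0, 0, 0], [0, 0, 0], [0, 0, 0], [0, 0, 0]])

```text
time: 1.43
tool_pos: [0.378, -0.1037, 0.2047]
tool_rot: [3.141, 0.0, 2.806]
contact_force: [1.1, 0.5, 0.3]
opening: 0.0916
grip_force: 0.0
```

Run:
```python
from h import *
go((.403,-.247,.12,160),(.403,-.247,.022,160)); print(observe()["time"])
```

```text
at [ 0.378  -0.1037  0.2047] rot [180.    0.  160.8]
travel [-0.0709, -0.1271, 0.0847] dr [0.0, 0.0, 0.8] rows 4.0 0.1
travel [-0.0708, -0.1271, 0.1827] dr [0.0, 0.0, 0.8] rows 5.6 0.1
1.4333
```

Request:
arm_command(fingers=[-1, -1, -1, -1, -1, -1, -1, -1], travel=[[-0.071, -0.127, 0.06], [-0.071, -0.127, 0.06], [-0.071, -0.127, 0.06], [-0.071, -0.127, 0.06], [-0.071, -0.127, 0.1], [-0.071, -0.127, 0.14], [-0.071, -0.127, 0.17], [-0.071, -0.127, 0.182]], dr=[[0, 0, 0], [0, 0, 0], [0, 0, 0], [0, 0, 0], [0, 0, 0], [0, 0, 0], [0, 0, 0], [0, 0, 0]])

```text
time: 2.1
tool_pos: [0.4013, -0.2434, 0.0185]
tool_rot: [3.139, -0.007, 2.805]
contact_force: [0.1, -1.0, -0.2]
opening: 0.092
grip_force: 0.0
```

Request:
arm_command(fingers=[0.2, 0.2, 0.2, 0.2, 0.2, 0.2, 0.2, 0.2], travel=[[0, 0, 0], [0, 0, 0], [0, 0, 0], [0, 0, 0], [0, 0, 0], [0, 0, 0], [0, 0, 0], [0, 0, 0]], dr=[[0, 0, 0], [0, 0, 0], [0, 0, 0], [0, 0, 0], [0, 0, 0], [0, 0, 0], [0, 0, 0], [0, 0, 0]], squeeze=8)

```text
time: 2.77
tool_pos: [0.4041, -0.2452, 0.0231]
tool_rot: [-3.141, 0.001, 2.806]
contact_force: [0.5, 0.2, 0.7]
opening: 0.043
grip_force: 0.0
```

Run:
```python
from h import *
c=read_camera("wrist");cv2.imwrite("pics/w1.png",c["color"])
print(observe()["opening"],observe()["grip_force"])
```

```text
0.03942297327956321 0.0
```

View pics/w1.png

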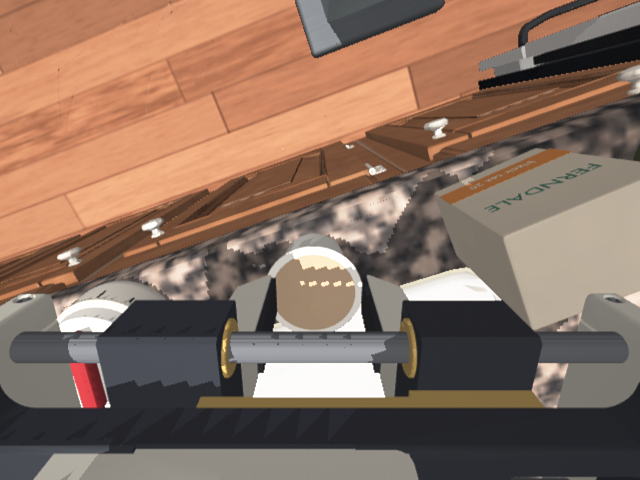

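The wrist view shows the pod's rim at about (315,290), between the fingertips (250 and 385), with the tea box at right. I'll check the pod's position by depth.

Run:
```python
from h import *
c=read_camera("wrist");P=cloud(c)
for u,v in [(315,255),(315,290),(280,290),(350,290),(315,320),(255,300),(375,300),(315,390),(300,390)]: print(u,v,np.round(P[v,u]*1000,1))
t=read_camera("top");Q=cloud(t)[285:330,375:418].reshape(-1,3)*1000;Q=Q[(Q[:,2]>30)&(Q[:,2]<60)]
print(len(Q),Q.mean(0),Q.min(0),Q.max(0)); go()
s=observe();print(s["opening"],s["grip_force"],s["time"])
```

```text
315 255 [ 384.2 -239.7   44.2]
315 290 [ 402.2 -246.1   44.3]
280 290 [ 396.4 -262.9   44.3]
350 290 [ 408.  -229.3   44.4]
315 320 [ 419.1 -252.    43.6]
255 300 [ 385.2 -266.9   71.1]
375 300 [ 402.  -218.6   71.2]
315 390 [ 645.6 -334.  -170.4]
300 390 [ 639.5 -353.  -171. ]<stdin>:5: RuntimeWarning: Mean of empty slice.
  ret = um.true_divide(
Traceback (most recent call last):
ValueError: zero-size array to reduction operation minimum which has no identity
```

Request:
arm_command(fingers=[1, 1, 1, 1], travel=[[0, 0, 0], [0, 0, 0], [0, 0, 0], [0, 0, 0]], dr=[[0, 0, 0], [0, 0, 0], [0, 0, 0], [0, 0, 0]], squeeze=8)

```text
time: 3.25
tool_pos: [0.4038, -0.245, 0.0226]
tool_rot: [3.141, -0.0, 2.806]
contact_force: [0.1, -0.7, -0.0]
opening: 0.0148
grip_force: 0.0
```

Run:
```python
from h import *
c=read_camera("wrist");P=cloud(c)
for u,v in [(315,265),(315,290),(280,290),(350,290),(315,315)]: print(u,v,np.round(P[v,u]*1000,1))
go()
s=observe();print(s["opening"],s["grip_force"],s["time"])
cv2.imwrite("pics/w2.png",cv2.resize(c["color"][200:420,180:460],None,fx=2,fy=2))
```

```text
315 265 [ 389.  -241.4   44.3]
315 290 [ 402.4 -246.1   43.4]
280 290 [ 388.1 -257.6   62. ]
350 290 [ 399.1 -227.9   60.9]
315 315 [ 415.9 -250.9   43.7]
at [ 0.4039 -0.245   0.0226] rot [180.   -0.  160.8]
0.010588990574441655 0.0 3.3
```

View pics/w2.png

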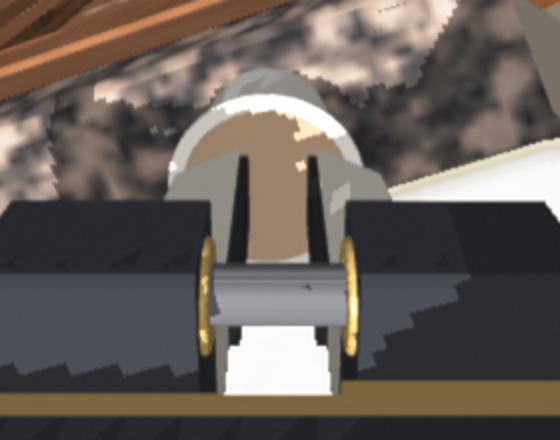

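The crop shows the fingers nearly closed over the pod's top instead of gripping its rim. I'll check where the fingertips really are against the reported TCP.

Run:
```python
from h import *
c=read_camera("wrist");P=cloud(c);R=np.array(c["R"]);t=np.array(c["t"])
p,r=T()
def proj(X): q=R@X+t; return np.round([c["fx"]*q[0]/q[2]+c["cx"],c["fy"]*q[1]/q[2]+c["cy"]],0)
print("cam",np.round(r.inv().apply(-R.T@t-p)*1000,0),"axis",np.round(r.inv().apply(R[2]),2))
for d in (0,-.019,-.03,-.047): print(d,proj(p+r.apply([0,0,d])))
# points in tool frame along finger columns
for u in (262,270,295,303,337,345,355):
    for v in range(270,320,6):
        print(u,v,np.round(r.inv().apply(P[v,u]-p)*1000,0),end=" ")
    print()
print(observe()["opening"],observe()["contact_force"],observe()["time"])
```

```text
cam [  84.    0. -180.] axis [-0.31  0.    0.95]
0 [318. 275.]
-0.019 [318. 290.]
-0.03 [318. 301.]
-0.047 [318. 320.]
262 270 [ -7. -36.  23.] 262 276 [-11. -36.  22.] 262 282 [-16. -36.  23.] 262 288 [-20. -36.  22.] 262 294 [-24. -36.  23.] 262 300 [ 35. -16. -93.] 262 306 [ 36. -15. -96.] 262 312 [ 35. -15. -98.] 262 318 [  35.  -14. -102.] 
270 270 [ 12. -24. -21.] 270 276 [  9. -24. -21.] 270 282 [  5. -24. -20.] 270 288 [  2. -24. -20.] 270 294 [ 10. -21. -42.] 270 300 [ 36. -13. -94.] 270 306 [ 36. -13. -97.] 270 312 [ 35. -13. -99.] 270 318 [  35.  -12. -102.] 
295 270 [ 12. -11. -21.] 295 276 [  9. -11. -21.] 295 282 [ 11. -11. -31.] 295 288 [  9. -11. -34.] 295 294 [ 11. -10. -43.] 295 300 [ 10. -10. -48.] 295 306 [ 10.  -9. -52.] 295 312 [ 10.  -9. -57.] 295 318 [ 11.  -9. -63.] 
303 270 [ 12.  -7. -20.] 303 276 [ 10.  -7. -23.] 303 282 [  9.  -7. -27.] 303 288 [  9.  -7. -34.] 303 294 [  9.  -7. -40.] 303 300 [  9.  -6. -45.] 303 306 [  9.  -6. -50.] 303 312 [  9.  -6. -55.] 303 318 [  9.  -6. -60.] 
337 270 [ 12.  10. -21.] 337 276 [ 11.   9. -24.] 337 282 [ 10.   9. -31.] 337 288 [ 10.   9. -36.] 337 294 [ 10.   9. -42.] 337 300 [ 11.   8. -49.] 337 306 [ 11.   8. -53.] 337 312 [  9.   8. -55.] 337 318 [  9.   8. -59.] 
345 270 [ 12.  14. -21.] 345 276 [  9.  14. -21.] 345 282 [ 10.  13. -29.] 345 288 [ 10.  13. -36.] 345 294 [ 11.  12. -43.] 345 300 [ 11.  12. -48.] 345 306 [ 11.  11. -54.] 345 312 [ 32.   8. -94.] 345 318 [  34.    7. -100.] 
355 270 [ 13.  18. -22.] 355 276 [  8.  19. -20.] 355 282 [ 10.  18. -29.] 355 288 [ 10.  17. -37.] 355 294 [ 10.  16. -43.] 355 300 [ 36.  10. -95.] 355 306 [ 35.  10. -96.] 355 312 [ 35.  10. -99.] 355 318 [  36.   10. -103.] 
0.006675072653794269 [0.2957785  1.08539223 0.00577088] 3.35
```

Request:
arm_command(fingers=[-1, -1, -1, -1, -1, -1, -1, -1], travel=[[0, 0, 0], [0, 0, 0], [0, 0, 0], [0, 0, 0], [0, 0, 0], [0, 0, 0], [0, 0, 0], [0, 0, 0]], dr=[[0, 0, 0], [0, 0, 0], [0, 0, 0], [0, 0, 0], [0, 0, 0], [0, 0, 0], [0, 0, 0], [0, 0, 0]])

```text
time: 4.02
tool_pos: [0.4039, -0.2451, 0.0227]
tool_rot: [3.142, 0.0, 2.806]
contact_force: [0.9, 1.0, -0.8]
opening: 0.0556
grip_force: 0.0
```

Run:
```python
from h import *
c=read_camera("wrist");P=cloud(c);p,r=T()
Q=r.inv().apply((P-p).reshape(-1,3)).reshape(P.shape)*1000
for s in (1,-1):
    m=(Q[...,1]*s>38)&(Q[...,1]*s<70)&(np.abs(Q[...,0])<14)&(Q[...,2]<10)
    z=Q[m]; print(len(z),"tool z hist",np.histogram(z[:,2],bins=[-80,-60,-50,-40,-35,-30,-27,-24,-21,-18,-15,-10,-5,0,10])[0])
    b=z[z[:,2]>-40]; print(b.min(0),b.max(0))
s=observe();print(s["opening"],s["contact_force"],s["time"])
```

```text
835 tool z hist [ 54 144 180  70  41   4   0   0   0   0   0   0   0   0]
[  9.62849598  38.00728592 -39.97756832] [ 10.93770614  44.58990342 -28.73100761]
415 tool z hist [ 30 127 156  66  36   0   0   0   0   0   0   0   0   0]
[  9.69907544 -43.86090358 -39.93133109] [ 11.13918993 -38.05770682 -30.35370399]
0.05915473214388081 [-0.74037728  0.58198027 -0.28253207] 4.0667
```

Request:
arm_command(fingers=[-1, -1, -1, -1, -1, -1, -1, -1], travel=[[0, 0, 0], [0, 0, 0], [0, 0, 0], [0, 0, 0], [0, 0, 0.006], [0, 0, 0.012], [0, 0, 0.017], [0, 0, 0.021]], dr=[[0, 0, 0], [0, 0, 0], [0, 0, 0], [0, 0, 0], [0, 0, 0], [0, 0, 0], [0, 0, 0], [0, 0, 0]])

```text
time: 4.73
tool_pos: [0.4035, -0.2448, 0.0007]
tool_rot: [3.141, -0.001, 2.806]
contact_force: [-0.0, 0.3, -0.4]
opening: 0.0916
grip_force: 0.0
```

Run:
```python
from h import *
c=read_camera("wrist");P=cloud(c);p,r=T()
Q=P*1000;q=r.inv().apply((P-p).reshape(-1,3)).reshape(P.shape)*1000
for s in (1,-1):
    m=(q[...,1]*s>38)&(q[...,1]*s<75)&(np.abs(q[...,0])<14)&(Q[...,2]>8)
    z=Q[m]; print(len(z),"world z hist",np.histogram(z[:,2],bins=[8,12,16,20,22,24,26,28,30,32,35,40,50])[0])
s=observe();print(p,s["opening"],s["contact_force"],s["time"])
```

```text
5079 world z hist [  0   0   0   0  27  67  69  83  87 169 309 685]
5156 world z hist [  0   0   0   2  32  64  63  88  91 165 316 690]
[ 4.03243180e-01 -2.44576258e-01  2.47616908e-04] 0.09187096401812195 [-0.48971372  0.31195463 -1.10694412] 4.7833
```

The real fingertips sit 22 mm behind the reported TCP: they show at z of about 22 mm while the state reports 0. From here on, tip z = reported z + 22 mm.

Request:
arm_command(fingers=[1, 1, 1, 1, 1, 1, 1, 1], travel=[[0, 0, 0], [0, 0, 0], [0, 0, 0], [0, 0, 0], [0, 0, 0], [0, 0, 0], [0, 0, 0], [0, 0, 0]], dr=[[0, 0, 0], [0, 0, 0], [0, 0, 0], [0, 0, 0], [0, 0, 0], [0, 0, 0], [0, 0, 0], [0, 0, 0]], squeeze=8)

```text
time: 5.45
tool_pos: [0.404, -0.2452, 0.0018]
tool_rot: [-3.142, 0.0, 2.806]
contact_force: [0.1, 0.1, 1.5]
opening: 0.0484
grip_force: 8.0
```

Request:
arm_command(fingers=[1, 1, 1, 1, 1], travel=[[0, 0, 0], [0, 0, -0.04], [0, 0, -0.08], [0, 0, -0.12], [0, 0, -0.16]], dr=[[0, 0, 0], [0, 0, 0], [0, 0, 0], [0, 0, 0], [0, 0, 0]])

```text
time: 5.87
tool_pos: [0.4034, -0.2447, 0.1634]
tool_rot: [3.141, -0.001, 2.806]
contact_force: [0.7, -0.9, -0.7]
opening: 0.0485
grip_force: 8.0
```

Run:
```python
from h import *
b=np.radians(28.4);x=np.array([np.cos(b),np.sin(b)])
t=np.array([.4822,.1358])+.027*x;print(t)
go((t[0],t[1],.16,160.8),(t[0],t[1],.03,160.8));print(observe()["grip_force"])
c=read_camera("wrist");P=cloud(c);p,r=T()
q=r.inv().apply((P-p).reshape(-1,3))*1000
m=(np.abs(q[:,1])<30)&(np.abs(q[:,0])<30)&(q[:,2]>-60)&(q[:,2]<25);z=q[m]
print(np.histogram(z[:,2],bins=range(-60,30,6)))
m=m&(np.abs(q[:,2]+44)<8);print(q[m].mean(0),q[m].min(0),q[m].max(0))
```

```text
[0.50595051 0.14864185]
at [ 0.4034 -0.2447  0.1634] rot [180.   -0.  160.8]
travel [0.0328, 0.4051, 0.0036] dr [0.0, -0.0, -0.0] rows 9.7 0.0
travel [0.0327, 0.4051, 0.1336] dr [0.0, -0.0, -0.0] rows 10.3 0.0
8.000069933823397
(array([ 379,  339,  327,  360, 6478,  192,  334,  286,  176,  177,  137,
         42,    0,    0]), array([-60, -54, -48, -42, -36, -30, -24, -18, -12,  -6,   0,   6,  12,
        18,  24]))
[ 11.02805371  -3.08817956 -43.91958558] [ -3.52027602 -29.98203681 -51.9931929 ] [ 23.75067652  29.97990634 -36.00324547]
```

Request:
arm_command(fingers=[1, 1, 1, 1, 1, 1, 1, 1], travel=[[0, 0.02, 0], [0.005, 0.05, 0], [0.01, 0.085, 0], [0.015, 0.12, 0], [0.018, 0.155, 0], [0.02, 0.19, 0], [0.022, 0.225, 0], [0.024, 0.26, 0]], dr=[[0, 0, 0], [0, 0, 0], [0, 0, 0], [0, 0, 0], [0, 0, 0], [0, 0, 0], [0, 0, 0], [0, 0, 0]], squeeze=12)

```text
time: 6.58
tool_pos: [0.4669, 0.0101, 0.1616]
tool_rot: [3.142, 0.0, 2.806]
contact_force: [1.2, -0.3, -0.3]
opening: 0.0484
grip_force: 12.0
```

Request:
arm_command(fingers=[1, 1, 1, 1, 1, 1, 1, 1], travel=[[0.002, 0.035, 0], [0.004, 0.07, 0], [0.006, 0.1, 0.01], [0.008, 0.125, 0.02], [0.009, 0.14, 0.03], [0.009, 0.145, 0.05], [0.009, 0.145, 0.07], [0.009, 0.145, 0.07]], dr=[[0, 0, 0], [0, 0, 0], [0, 0, 0], [0, 0, 0], [0, 0, 0], [0, 0, 0], [0, 0, 0], [0, 0, 0]])

```text
time: 7.25
tool_pos: [0.5035, 0.1483, 0.0879]
tool_rot: [-3.138, -0.006, 2.807]
contact_force: [-1.1, -0.4, -0.8]
opening: 0.0485
grip_force: 12.0
```

Run:
```python
from h import *
go((.506,.1486,.015,160.8))
c=read_camera("wrist");P=cloud(c);p,r=T()
q=r.inv().apply((P-p).reshape(-1,3))*1000
m=(np.linalg.norm(q[:,:2],axis=1)<18)&(q[:,2]>-50)&(q[:,2]<-20)&(np.abs(q[:,1])<18)&(q[:,0]>-8);z=q[m]
print(len(z),np.percentile(z[:,2],[5,25,50,75,95]));print(np.linalg.lstsq(np.c_[z[:,:2],np.ones(len(z))],z[:,2],rcond=None)[0])
s=observe();print(s["opening"],s["grip_force"],s["time"])
Q=P.reshape(-1,3)*1000; m=(Q[:,2]>40)&(Q[:,2]<53)&(np.linalg.norm(Q[:,:2]-[443,119],axis=1)<26);print("stored",m.sum(),Q[m].mean(0))
cv2.imwrite("pics/w3.png",c["color"])
```

```text
at [0.5035 0.1483 0.0879] rot [-179.8   -0.4  160.8]
travel [-0.0028, 0.0013, 0.0729] dr [-0.2, -0.4, 0.0] rows 1.8 0.1
3370 [-40.95594234 -40.43978762 -40.05751641 -39.69627096 -39.13550195]
[-3.80930666e-03  1.29270005e-03 -4.00460420e+01]
0.047899443324600235 11.999962927802699 7.3
stored 4809 [443.14767679 119.15259627  46.55127567]
```

View pics/w3.png

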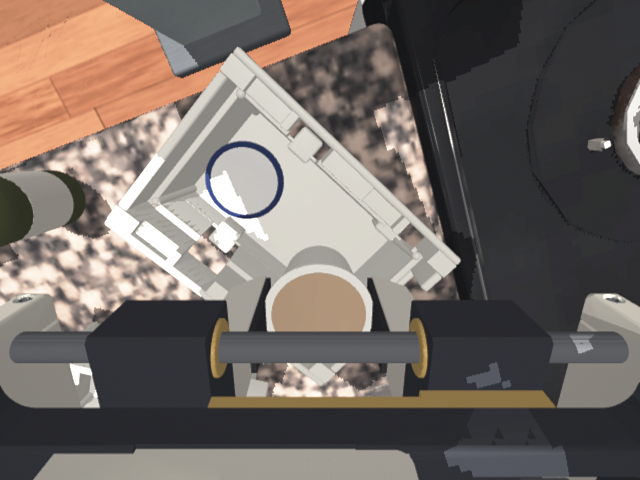

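The pod hangs level in the grip at (318,300), over the free half of bin_low; the stored pod is at (245,180).

Request:
arm_command(fingers=[1, 1, 1, 1, 1, 1, 1], travel=[[-0.001, 0, 0.02], [-0.001, 0, 0.04], [-0.001, 0, 0.055], [-0.001, 0, 0.068], [-0.001, 0, 0.078], [-0.001, 0, 0.081], [-0.001, 0, 0.081]], dr=[[0, 0, 0], [0, 0, 0], [0, 0, 0], [0, 0, 0], [0, 0, 0], [0, 0, 0], [0, 0, 0]])

```text
time: 7.88
tool_pos: [0.5072, 0.1476, 0.0108]
tool_rot: [-3.142, -0.0, 2.805]
contact_force: [0.0, -0.0, 0.7]
opening: 0.0484
grip_force: 12.0
```

Request:
arm_command(fingers=[1, 1, -0.37, -0.37, -0.37, -0.37, -0.37, -0.37], travel=[[0, 0, 0.003], [0, 0, 0.003], [0, 0, 0.003], [0, 0, 0.003], [0, 0, 0.003], [0, 0, 0.003], [0, 0, 0.003], [0, 0, 0.003]], dr=[[0, 0, 0], [0, 0, 0], [0, 0, 0], [0, 0, 0], [0, 0, 0], [0, 0, 0], [0, 0, 0], [0, 0, 0]])

```text
time: 8.55
tool_pos: [0.5071, 0.1479, 0.0078]
tool_rot: [3.141, 0.0, 2.806]
contact_force: [-0.2, -0.4, 0.2]
opening: 0.0627
grip_force: 0.0
```

Request:
arm_command(fingers=[-0.37, -0.37, -0.37, -0.37, -0.37, -0.37, -0.37, -0.37], travel=[[0, 0, 0], [0, 0, -0.01], [0, 0, -0.03], [0, 0, -0.06], [0, 0, -0.1], [0, 0, -0.14], [0, 0, -0.16], [0, 0, -0.16]], dr=[[0, 0, 0], [0, 0, 0], [0, 0, 0], [0, 0, 0], [0, 0, 0], [0, 0, 0], [0, 0, 0], [0, 0, 0]])

```text
time: 9.22
tool_pos: [0.5099, 0.1483, 0.1739]
tool_rot: [3.137, 0.01, 2.806]
contact_force: [0.4, -0.4, 0.1]
opening: 0.0627
grip_force: 0.0
```

Run:
```python
from h import *
c=read_camera("wrist");P=cloud(c);Q=P.reshape(-1,3)*1000
for n,ce in (("stored",(443,119)),("loose",(506,148))):
    m=(Q[:,2]>40)&(Q[:,2]<55)&(np.linalg.norm(Q[:,:2]-ce,axis=1)<26);z=Q[m]
    print(n,m.sum(),z.mean(0),np.percentile(z[:,2],[5,50,95]))
T54=np.radians(54.6);g=np.array([.5947,-.0287])+.0555*np.array([-np.sin(T54),np.cos(T54)]);print(g,observe()["opening"])
go((g[0],g[1],.16,54.6),(g[0],g[1],.03,54.6))
```

```text
stored 2694 [443.27098954 119.12764719  46.51971331] [45.16163199 46.55193042 47.79377767]
loose 2253 [506.94929205 147.9298225   46.56640218] [45.36092384 46.57862219 47.73399349]
[0.54946041 0.00345011] 0.06287101213160916
at [0.5085 0.1481 0.171 ] rot [179.8   0.3 160.8]
travel [-0.0862, -0.1231, 0.0111] dr [0.4, 0.1, 106.2] rows 3.6 14.8
travel [-0.0855, -0.1235, 0.1411] dr [0.4, 0.1, 106.2] rows 4.9 14.8
```

Request:
arm_command(fingers=[0.13, 0.13, 0.13, 0.13, 0.13, 0.13, 0.13, 0.13], travel=[[-0.02, -0.03, 0], [-0.04, -0.06, 0], [-0.06, -0.09, 0], [-0.086, -0.123, 0], [-0.086, -0.123, 0], [-0.086, -0.123, 0], [-0.086, -0.123, 0], [-0.086, -0.123, 0]], dr=[[0, 0, 7], [0, 0, 14], [0, 0, 21], [0, 0, 28], [0, 0, 35], [0, 0, 42], [0, 0, 49], [0, 0, 56]])

```text
time: 9.93
tool_pos: [0.5468, 0.003, 0.1662]
tool_rot: [-3.139, -0.001, 1.821]
contact_force: [-0.8, -0.9, -0.8]
opening: 0.0398
grip_force: 0.0
```

Request:
arm_command(fingers=[0.13, 0.13, 0.13, 0.13, 0.13, 0.13, 0.13, 0.13], travel=[[0, 0, 0], [0, 0, 0], [0, 0, 0], [0, 0, 0], [0, 0, 0], [0, 0, 0], [0, 0, 0], [0, 0, 0]], dr=[[0, 0, 7], [0, 0, 14], [0, 0, 21], [0, 0, 28], [0, 0, 35], [0, 0, 42], [0, 0, 50.2], [0, 0, 50.2]])

```text
time: 10.6
tool_pos: [0.5469, 0.0035, 0.1664]
tool_rot: [-3.139, 0.001, 0.947]
contact_force: [0.5, -0.4, -0.9]
opening: 0.0398
grip_force: 0.0
```

Run:
```python
from h import *
c=read_camera("wrist");P=cloud(c);np.savez("w4.npz",**c);Q=P.reshape(-1,3)*1000
m=(Q[:,2]>70)&(Q[:,2]<80);z=Q[m]
T54=np.radians(54.6);x=np.array([np.cos(T54),np.sin(T54)]);y=np.array([-x[1],x[0]]);l=(z[:,:2]-[594.7,-28.7])@np.c_[x,y]
k=(np.abs(l[:,0])<95)&(np.abs(l[:,1])<72);l=l[k];print(k.sum(),np.percentile(l,[.5,99.5],axis=0))
k=(l[:,1]>35)
for a in (-60,-40,-12,0,12,40):
    s=l[k&(np.abs(l[:,0]-a)<4)];print(a,len(s),np.percentile(s[:,1],[2,98]) if len(s)>5 else "")
go((.5495,.0035,.16,54.6),(.5495,.0035,.03,54.6));print(observe()["opening"])
cv2.imwrite("pics/w4.png",c["color"])
```

```text
5349 [[-85.05022421 -63.70925957]
 [ 85.34108234  61.6965939 ]]
-60 54 [48.49335552 61.65799036]
-40 122 [47.24307256 61.4685531 ]
-12 155 [47.0633943  61.17652085]
0 165 [47.12759434 61.05158925]
12 188 [47.19305741 61.75409077]
40 133 [47.36707049 61.45965441]
at [0.547  0.0034 0.1666] rot [-1.799e+02  1.000e-01  5.450e+01]
travel [0.0015, 0.002, 0.0066] dr [-0.1, 0.1, -0.1] rows 0.2 0.0
travel [0.0016, 0.0023, 0.1366] dr [-0.1, 0.1, -0.1] rows 3.3 0.0
0.0401424890707273
```

View pics/w4.png

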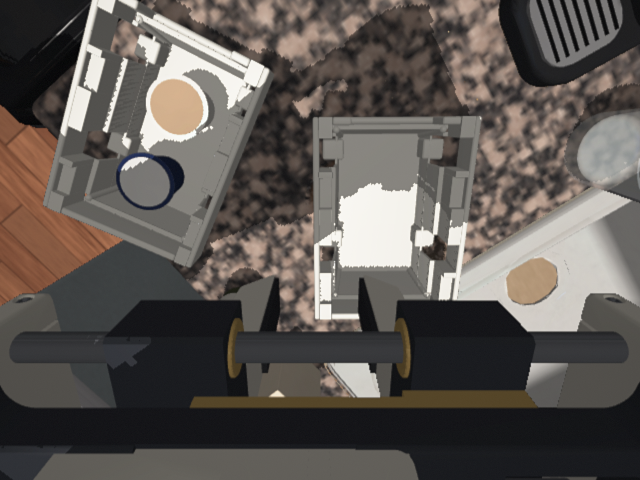

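Both pods stand upright in bin_low (178,107 and 150,180), and bin_top's rim at right agrees with the earlier fit to 1 mm.

Request:
arm_command(fingers=[0.13, 0.13, 0.13, 0.13, 0.13, 0.13, 0.13], travel=[[0.0015, 0.003, 0.03], [0.0015, 0.003, 0.06], [0.0015, 0.003, 0.09], [0.0015, 0.003, 0.11], [0.0015, 0.003, 0.125], [0.0015, 0.003, 0.135], [0.0015, 0.003, 0.138]], dr=[[0, 0, 0], [0, 0, 0], [0, 0, 0], [0, 0, 0], [0, 0, 0], [0, 0, 0], [0, 0, 0]])

```text
time: 11.23
tool_pos: [0.5498, 0.003, 0.0277]
tool_rot: [-3.138, 0.002, 0.955]
contact_force: [-0.1, 0.1, 0.5]
opening: 0.0398
grip_force: 0.0
```

Request:
arm_command(fingers=[1, 1, 1, 1, 1, 1, 1, 1], travel=[[0, 0, 0], [0, 0, 0], [0, 0, 0], [0, 0, 0], [0, 0, 0], [0, 0, 0], [0, 0, 0], [0, 0, 0]], dr=[[0, 0, 0], [0, 0, 0], [0, 0, 0], [0, 0, 0], [0, 0, 0], [0, 0, 0], [0, 0, 0], [0, 0, 0]], squeeze=40)

```text
time: 11.9
tool_pos: [0.5516, 0.0029, 0.0307]
tool_rot: [3.14, -0.001, 0.953]
contact_force: [-0.9, 1.1, 6.7]
opening: 0.0149
grip_force: 40.0
```

Request:
arm_command(fingers=[1, 1, 1, 1, 1, 1, 1, 1], travel=[[0, 0, -0.01], [0, 0, -0.025], [0, 0, -0.05], [0, 0, -0.08], [0, 0, -0.11], [0, 0, -0.14], [0, 0, -0.16], [0, 0, -0.165]], dr=[[0, 0, 0], [0, 0, 0], [0, 0, 0], [0, 0, 0], [0, 0, 0], [0, 0, 0], [0, 0, 0], [0, 0, 0]])

```text
time: 12.57
tool_pos: [0.5526, 0.0027, 0.1989]
tool_rot: [3.136, -0.003, 0.952]
contact_force: [0.3, -0.0, -2.4]
opening: 0.0146
grip_force: 40.0
```

```bash
cat >> h.py <<'E'
def heldbin():
    "fit floor plane of the bin in the grip, tool frame (mm); rim rect"
    c=read_camera("wrist");P=cloud(c);p,r=T();q=r.inv().apply((P-p).reshape(-1,3))*1000
    q=q[np.isfinite(q[:,0])]
    f=q[(np.abs(q[:,0])<60)&(q[:,1]>25)&(q[:,1]<85)&(q[:,2]>30)&(q[:,2]<62)]
    for _ in range(4):
        k=np.linalg.lstsq(np.c_[f[:,:2],np.ones(len(f))],f[:,2],rcond=None)[0]
        e=f[:,2]-np.c_[f[:,:2],np.ones(len(f))]@k; f=f[np.abs(e)<max(1.5,1.5*e.std())]
    print("floor z=%.4f x %+.4f y %+.1f"%tuple(k),len(f),"tilt deg",np.degrees(np.arctan(k[:2])))
    h=q[:,2]-(k[0]*q[:,0]+k[1]*q[:,1]+k[2]); m=(np.abs(h+72)<4)&(np.abs(q[:,0])<110)&(q[:,1]>-25)&(q[:,1]<135)
    z=q[m]; print("rim",len(z),np.percentile(z,[.3,99.7],axis=0).round(1).tolist())
    return q,k,z
E
python3 - <<'E'
from h import *
go(); s=observe();print(s["opening"],s["grip_force"],s["contact_force"])
q,k,z=heldbin()
print(cv2.minAreaRect(z[:,:2].astype(np.float32)))
E
```

```text
at [0.5526 0.0027 0.1989] rot [179.7  -0.2  54.6]
0.014629402975857094 40.001463890075684 [ 0.30086239 -0.00347598 -2.39938445]
floor z=0.0000 x +0.0000 y +0.0 0 tilt deg [0. 0.]
rim 253 [[-10.0, -10.5, -75.9], [12.6, 12.2, -68.0]]
((1.483621597290039, 0.4349508285522461), (23.251693725585938, 22.761951446533203), 2.3353404998779297)
  ret = _var(a, axis=axis, dtype=dtype, out=out, ddof=ddof,
  arrmean = um.true_divide(arrmean, div, out=arrmean,
  ret = ret.dtype.type(ret / rcount)
```

```bash
sed -i 's/q\[:,2\]>30)&(q\[:,2\]<62)/q[:,2]>5)\&(q[:,2]<48)/' h.py
python3 - <<'E'
from h import *
q,k,z=heldbin()
print(cv2.minAreaRect(z[:,:2].astype(np.float32)));go()
E
```

```text
floor z=-0.0023 x -0.0001 y +25.4 12273 tilt deg [-0.13095813 -0.00685087]
rim 14230 [[-47.7, -20.4, -49.7], [85.2, 119.3, -42.8]]
((17.622989654541016, 48.2999382019043), (137.3683319091797, 142.7956085205078), 0.8917210102081299)
at [0.5512 0.0028 0.1954] rot [179.9  -0.   54.6]
```

Request:
arm_command(fingers=[1, 1, 1, 1, 1, 1, 1, 1], travel=[[0.005, -0.01, 0], [0.01, -0.02, 0], [0.016, -0.03, 0], [0.022, -0.042, 0], [0.028, -0.054, 0], [0.034, -0.066, 0], [0.04, -0.077, 0], [0.0436, -0.0837, 0]], dr=[[0, 0, -4], [0, 0, -10], [0, 0, -16], [0, 0, -22], [0, 0, -28], [0, 0, -34], [0, 0, -40], [0, 0, -46]])

```text
time: 13.33
tool_pos: [0.5061, 0.0879, 0.1923]
tool_rot: [-3.137, -0.001, 1.761]
contact_force: [0.7, 0.6, -3.4]
opening: 0.0147
grip_force: 40.0
```

Request:
arm_command(fingers=[1, 1, 1, 1, 1, 1, 1, 1], travel=[[0, 0, 0], [0, 0, 0], [0, 0, 0], [0, 0, 0], [0, 0, 0], [0, 0, 0], [0, 0, 0], [0, 0, 0]], dr=[[0, 0, -7], [0, 0, -14], [0, 0, -21], [0, 0, -28], [0, 0, -35], [0, 0, -42], [0, 0, -49], [0, 0, -56]])

```text
time: 14.0
tool_pos: [0.5068, 0.0868, 0.1923]
tool_rot: [-3.14, -0.004, 2.739]
contact_force: [0.6, 0.1, -3.0]
opening: 0.0148
grip_force: 40.0
```

Request:
arm_command(fingers=[1, 1, 1, 1, 1, 1, 1, 1], travel=[[0, 0, 0], [0, 0, 0], [0, 0, 0], [0, 0, 0], [0, 0, 0], [0, 0, 0], [0, 0, 0], [0, 0, 0]], dr=[[0, 0, -7], [0, 0, -14], [0, 0, -21], [0, 0, -28], [0, 0, -35], [0, 0, -42], [0, 0, -48], [0, 0, -51.8]])

```text
time: 14.67
tool_pos: [0.5069, 0.0867, 0.1923]
tool_rot: [3.14, -0.004, -2.641]
contact_force: [-0.4, 0.2, -2.3]
opening: 0.0144
grip_force: 40.0
```

Run:
```python
from h import *
go((.5082,.0866,.2,208.4),(.5082,.0866,.105,208.4))
q,k,z=heldbin()
c=read_camera("top");np.savez("top1.npz",**c)
P=cloud(c)[190:345,120:260].reshape(-1,3)
Q=P[(P[:,2]>.21-.01-.035)&(P[:,2]<.28)]*1000;print(len(Q),np.histogram(Q[:,2],8))
cv2.imwrite("pics/t1.png",cv2.resize(c["color"][150:345,110:360],None,fx=3,fy=3))
```

```text
at [0.5069 0.0867 0.1923] rot [ 179.9   -0.2 -151.3]
travel [-0.001, -0.0007, -0.0077] dr [0.1, -0.2, 0.3] rows 0.2 0.1
travel [-0.0014, -0.0009, 0.0873] dr [0.1, -0.2, 0.3] rows 2.1 0.1
floor z=0.0005 x +0.0017 y +27.5 12670 tilt deg [0.02838687 0.09971726]
rim 14229 [[-49.3, -22.2, -47.7], [83.3, 117.8, -40.4]]
1449 (array([384, 178,  12,  12, 352,  75, 344,  92]), array([165.00147978, 175.2479374 , 185.49439501, 195.74085263,
       205.98731025, 216.23376787, 226.48022549, 236.72668311,
       246.97314073]))
```

View pics/t1.png

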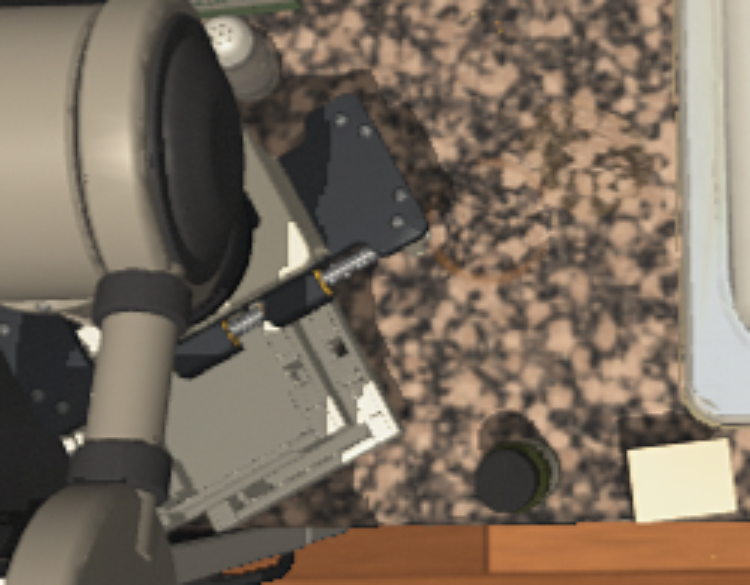

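The top view shows the held bin turned end for end above bin_low, its corner at crop (395,430). I'll measure both bins in the same camera to get the offset between them.

```bash
cat >> h.py <<'E'
b=np.radians(28.4);X=np.array([np.cos(b),np.sin(b)]);L=np.c_[X,[-X[1],X[0]]];C=np.array([482.2,135.8])
def inlow(Q): return np.c_[(Q[:,:2]-C)@L,Q[:,2]]
def ext(q,z0,z1,lab=""):
    "extents of a rim level set in bin_low's frame, end/side by side in slices"
    q=q[(q[:,2]>z0)&(q[:,2]<z1)&(np.abs(q[:,0])<105)&(np.abs(q[:,1])<80)]
    print(lab,len(q))
    e=q[q[:,0]<-76]; print(" -x end: ",len(e),[np.round((e[np.abs(e[:,1]-a)<8][:,0]).min(),1) for a in range(-56,60,14) if (np.abs(e[:,1]-a)<8).sum()>4])
    e=q[q[:,1]<-50]; print(" -y side:",len(e),[(a,np.round((e[np.abs(e[:,0]-a)<8][:,1]).min(),1)) for a in range(-78,80,14) if (np.abs(e[:,0]-a)<8).sum()>4])
    e=q[q[:,1]>50]; print(" +y side:",len(e),[(a,np.round((e[np.abs(e[:,0]-a)<8][:,1]).max(),1)) for a in range(-78,80,14) if (np.abs(e[:,0]-a)<8).sum()>4])
    e=q[q[:,0]>76]; print(" +x end: ",len(e),[np.round((e[np.abs(e[:,1]-a)<8][:,0]).max(),1) for a in range(-56,60,14) if (np.abs(e[:,1]-a)<8).sum()>4])
E
python3 - <<'E'
from h import *
for f,z0,z1 in (("top0",66,82),("top1",66,82),("w4",66,82),("top1",228,246)):
    P=cloud(dict(np.load(f+".npz"))).reshape(-1,3)*1000;P=P[np.isfinite(P[:,0])]
    ext(inlow(P),z0,z1,f)
E
```

```text
top0 1578
 -x end:  288 [np.float64(-85.9), np.float64(-85.9), np.float64(-86.0), np.float64(-86.0), np.float64(-85.9), np.float64(-86.1), np.float64(-86.0), np.float64(-86.2), np.float64(-86.1)]
 -y side: 559 [(-78, np.float64(-62.9)), (-64, np.float64(-63.1)), (-50, np.float64(-63.5)), (-36, np.float64(-63.3)), (-22, np.float64(-63.0)), (-8, np.float64(-63.1)), (6, np.float64(-63.1)), (20, np.float64(-62.9)), (34, np.float64(-63.3)), (48, np.float64(-63.0)), (62, np.float64(-63.1)), (76, np.float64(-63.1))]
 +y side: 576 [(-78, np.float64(63.1)), (-64, np.float64(62.6)), (-50, np.float64(62.4)), (-36, np.float64(62.6)), (-22, np.float64(62.3)), (-8, np.float64(63.3)), (6, np.float64(62.8)), (20, np.float64(62.5)), (34, np.float64(62.6)), (48, np.float64(62.2)), (62, np.float64(63.1)), (76, np.float64(62.6))]
 +x end:  153 [np.float64(85.6), np.float64(85.4), np.float64(84.8), np.float64(86.0), np.float64(86.2)]
top1 606
 -x end:  286 [np.float64(-86.5), np.float64(-86.1), np.float64(-86.0), np.float64(-86.1), np.float64(-86.1), np.float64(-86.1), np.float64(-86.1), np.float64(-86.1
[... 841 characters left out ...]
64(62.1)), (-64, np.float64(62.2)), (-50, np.float64(62.0)), (-36, np.float64(62.1)), (-22, np.float64(62.2)), (-8, np.float64(62.2)), (6, np.float64(62.1)), (20, np.float64(62.1)), (34, np.float64(62.1)), (48, np.float64(62.0)), (62, np.float64(62.9)), (76, np.float64(61.6))]
 +x end:  808 [np.float64(86.5), np.float64(86.4), np.float64(86.4), np.float64(86.4), np.float64(79.1)]
top1 422
 -x end:  132 [np.float64(-85.4), np.float64(-85.4), np.float64(-85.4), np.float64(-85.8), np.float64(-85.9)]
 -y side: 271 [(-78, np.float64(-62.1)), (-64, np.float64(-62.1)), (-50, np.float64(-62.3)), (-36, np.float64(-62.2)), (-22, np.float64(-61.6))]
 +y side: 25 [(-22, np.float64(63.7))]
 +x end:  0 []
```

Request:
arm_command(fingers=[1, 1, 1, 1, 1, 1, 1, 1], travel=[[0.0004, -0.0008, 0.015], [0.0004, -0.0008, 0.03], [0.0004, -0.0008, 0.045], [0.0004, -0.0008, 0.058], [0.0004, -0.0008, 0.068], [0.0004, -0.0008, 0.074], [0.0004, -0.0008, 0.076], [0.0004, -0.0008, 0.076]], dr=[[0, 0, 0.3], [0, 0, 0.3], [0, 0, 0.3], [0, 0, 0.3], [0, 0, 0.3], [0, 0, 0.3], [0, 0, 0.3], [0, 0, 0.3]])

```text
time: 15.43
tool_pos: [0.508, 0.086, 0.1182]
tool_rot: [3.141, -0.001, -2.653]
contact_force: [0.6, -0.1, -2.0]
opening: 0.0146
grip_force: 40.0
```

Run:
```python
from h import *
go((.507,.086,.0985,208.4))
c=read_camera("top")
P=cloud(c).reshape(-1,3)*1000;P=P[np.isfinite(P[:,0])];q=inlow(P)
k=q[(q[:,2]>135)&(q[:,2]<175)&(np.abs(q[:,0])<90)&(np.abs(q[:,1])<70)];print(np.histogram(k[:,2],10))
ext(q,150,168,"held");ext(q,66,82,"low");print(observe()["contact_force"],observe()["time"])
```

```text
at [0.508  0.086  0.1182] rot [ 1.80e+02 -1.00e-01 -1.52e+02]
travel [0.0009, 0.0004, 0.0197] dr [0.0, -0.1, -0.4] rows 0.5 0.1
(array([151,  22,  14,  13,  15,  14,  58,  56, 168,  54]), array([135.00654712, 138.06383084, 141.12111457, 144.17839829,
       147.23568202, 150.29296574, 153.35024947, 156.40753319,
       159.46481692, 162.52210064, 165.57938437]))
held 351
 -x end:  92 [np.float64(-84.7), np.float64(-84.7), np.float64(-83.5)]
 -y side: 231 [(-78, np.float64(-62.4)), (-64, np.float64(-62.5)), (-50, np.float64(-62.5)), (-36, np.float64(-62.7)), (-22, np.float64(-62.7))]
 +y side: 40 [(-36, np.float64(62.5)), (-22, np.float64(63.6))]
 +x end:  0 []
low 404
 -x end:  248 [np.float64(-86.2), np.float64(-86.2), np.float64(-86.0), np.float64(-86.0), np.float64(-86.2), np.float64(-86.0), np.float64(-85.9), np.float64(-86.2), np.float64(-86.2)]
 -y side: 199 [(-78, np.float64(-63.1)), (-64, np.float64(-63.0)), (-50, np.float64(-63.0)), (-36, np.float64(-63.1)), (-22, np.float64(-63.1)), (-8, np.float64(-63.0))]
 +y side: 8 [(-78, np.float64(53.6))]
 +x end:  0 []
[ 0.26672046 -0.22584281 -1.5737135 ] 15.4833
```

Request:
arm_command(fingers=[1, 1, 1, 1, 1, 1, 1], travel=[[0.0012, -0.0005, 0.003], [0.0012, -0.0005, 0.007], [0.0012, -0.0005, 0.011], [0.0012, -0.0005, 0.014], [0.0012, -0.0005, 0.016], [0.0012, -0.0005, 0.0175], [0.0012, -0.0005, 0.0175]], dr=[[0, 0, -0.3], [0, 0, -0.3], [0, 0, -0.3], [0, 0, -0.3], [0, 0, -0.3], [0, 0, -0.3], [0, 0, -0.3]])

```text
time: 16.07
tool_pos: [0.5072, 0.085, 0.1009]
tool_rot: [3.141, -0.0, -2.647]
contact_force: [-0.3, -0.4, -1.8]
opening: 0.0145
grip_force: 40.0
```

Request:
arm_command(fingers=[1, 1, 1], travel=[[0, 0, 0.001], [0, 0, 0.002], [0, 0, 0.002]], dr=[[0, 0, 0], [0, 0, 0], [0, 0, 0]])

```text
time: 16.32
tool_pos: [0.5077, 0.085, 0.0996]
tool_rot: [-3.141, 0.001, -2.647]
contact_force: [-0.6, 0.1, 2.1]
opening: 0.0148
grip_force: 40.0
```

Request:
arm_command(fingers=[1, 1, 1], travel=[[0, 0, 0.001], [0, 0, 0.0015], [0, 0, 0.0015]], dr=[[0, 0, 0], [0, 0, 0], [0, 0, 0]])

```text
time: 16.57
tool_pos: [0.5078, 0.085, 0.0996]
tool_rot: [-3.141, 0.002, -2.647]
contact_force: [-4.8, -1.2, 12.8]
opening: 0.0144
grip_force: 40.0
```

Run:
```python
from h import *
s=observe();go();print(s["contact_force"],s["torque"])
q,k,z=heldbin()
p,r=T();f=r.apply(np.array([0,55,k[2]+k[1]*55])/1000)+p;print("floor world z",f[2]*1000)
P=cloud(read_camera("top")).reshape(-1,3)*1000;P=P[np.isfinite(P[:,0])];q=inlow(P)
ext(q,134,152,"held")
m=(q[:,2]>134)&(q[:,2]<152)&(q[:,0]>-86)&(q[:,0]<-80)&(np.abs(q[:,1])<62);print("rim z",np.percentile(q[m][:,2],[10,50,90]),m.sum())
```

```text
at [0.5078 0.085  0.0996] rot [-1.799e+02  1.000e-01 -1.516e+02]
[-4.77103984 -1.22499299 12.81513207] [-0.07587597  0.96176196  0.05419239]
floor z=-0.0017 x -0.0019 y +27.4 12687 tilt deg [-0.0995619  -0.10956822]
rim 14265 [[-48.2, -22.2, -47.9], [83.5, 117.7, -40.8]]
floor world z 72.20768196889313
held 302
 -x end:  88 [np.float64(-85.7), np.float64(-85.5)]
 -y side: 225 [(-78, np.float64(-63.5)), (-64, np.float64(-63.7)), (-50, np.float64(-63.5)), (-36, np.float64(-63.6)), (-22, np.float64(-63.6))]
 +y side: 18 [(-36, np.float64(62.4)), (-22, np.float64(62.7))]
 +x end:  0 []
rim z [139.33157636 142.58481468 144.83643378] 59
```

The bin's floor is at z = 72 mm, level and aligned to about 0.5 mm, so the feet are in the pockets. I release it.

Request:
arm_command(fingers=[0.3, 0.3, 0.3, 0.3, 0.3, 0.3, 0.3], travel=[[0, 0, -0.001], [0, 0, -0.0015], [0, 0, -0.0015], [0, 0, -0.0015], [0, 0, -0.0015], [0, 0, -0.0015], [0, 0, -0.0015]], dr=[[0, 0, 0], [0, 0, 0], [0, 0, 0], [0, 0, 0], [0, 0, 0], [0, 0, 0], [0, 0, 0]])

```text
time: 17.25
tool_pos: [0.5074, 0.085, 0.099]
tool_rot: [3.141, -0.0, -2.647]
contact_force: [0.0, 1.6, 0.3]
opening: 0.0323
grip_force: 0.0
```

Request:
arm_command(fingers=[0.3, 0.3, 0.3, 0.3, 0.3, 0.3, 0.3, 0.3], travel=[[0, 0, -0.01], [0, 0, -0.03], [0, 0, -0.06], [0, 0, -0.09], [0, 0, -0.12], [0, 0, -0.15], [0, 0, -0.16], [0, 0, -0.16]], dr=[[0, 0, 0], [0, 0, 0], [0, 0, 0], [0, 0, 0], [0, 0, 0], [0, 0, 0], [0, 0, 0], [0, 0, 0]])

```text
time: 17.92
tool_pos: [0.5088, 0.0851, 0.2632]
tool_rot: [-3.138, 0.006, -2.647]
contact_force: [-0.1, -0.8, -0.6]
opening: 0.0323
grip_force: 0.0
```

Run:
```python
from h import *
c=read_camera("wrist");P=cloud(c).reshape(-1,3)*1000;P=P[np.isfinite(P[:,0])];q=inlow(P)
f=q[(np.abs(q[:,0])<55)&(np.abs(q[:,1])<30)&(q[:,2]>60)&(q[:,2]<85)];k=np.linalg.lstsq(np.c_[f[:,:2],np.ones(len(f))],f[:,2],rcond=None)[0];print("floor",len(f),k)
ext(q,138,150,"top bin")
print(observe()["opening"])
t=np.radians(5.8)
go((.3,.1,.26,95.8),(.4045,-.1329,.16,95.8),(.4045,-.1329,.03,95.8),(.4045,-.1329,.16,275.8))
```

```text
floor 5468 [5.14477968e-04 1.10759763e-03 7.21873655e+01]
top bin 5336
 -x end:  682 [np.float64(-84.8), np.float64(-84.7), np.float64(-84.7), np.float64(-84.7), np.float64(-84.6)]
 -y side: 2215 [(-78, np.float64(-64.2)), (-64, np.float64(-64.3)), (-50, np.float64(-64.4)), (-36, np.float64(-64.5)), (-22, np.float64(-64.6)), (-8, np.float64(-63.8)), (6, np.float64(-63.9)), (20, np.float64(-64.0)), (34, np.float64(-64.1)), (48, np.float64(-64.2)), (62, np.float64(-64.3)), (76, np.float64(-64.4))]
 +y side: 1932 [(-78, np.float64(61.6)), (-64, np.float64(61.6)), (-50, np.float64(61.5)), (-36, np.float64(61.3)), (-22, np.float64(60.9)), (-8, np.float64(61.0)), (6, np.float64(61.2)), (20, np.float64(61.4)), (34, np.float64(61.0)), (48, np.float64(61.2)), (62, np.float64(61.0)), (76, np.float64(61.0))]
 +x end:  541 [np.float64(86.4), np.float64(86.3), np.float64(85.2), np.float64(82.1), np.float64(82.1), np.float64(82.2), np.float64(81.9)]
0.03208834553301563
at [0.5079 0.085  0.2608] rot [-179.9    0.2 -151.6]
travel [0.1758, 0.1119, 0.0001] dr [0.1, 0.2, 112.6] rows 5.0 15.7
travel [0.1948, -0.1425, 0.1005] dr [0.1, 0.2, 112.6] rows 6.3 15.7
travel [0.1952, -0.1423, 0.2305] dr [0.1, 0.2, 112.6] rows 8.0 15.7
travel [0.1948, -0.1425, 0.1005] dr [-0.2, 0.1, -67.4] rows 6.3 9.4
```

The top bin is level with its floor at 72 mm. Next is the tea box, gripped across its 62 mm side.

Request:
arm_command(fingers=[-0.83, -0.83, -0.83, -0.83, -0.83, -0.83, -0.83, -0.83], travel=[[0.02, -0.015, 0], [0.05, -0.035, 0], [0.08, -0.06, 0], [0.11, -0.082, 0], [0.14, -0.105, 0.02], [0.17, -0.127, 0.05], [0.19, -0.141, 0.08], [0.193, -0.143, 0.1]], dr=[[0, 0, 3], [0, 0, 6], [0, 0, 9], [0, 0, 12], [0, 0, 15], [0, 0, 18], [0, 0, 21], [0, 0, 22.6]])

```text
time: 18.63
tool_pos: [0.4023, -0.1345, 0.1563]
tool_rot: [3.14, -0.004, -3.047]
contact_force: [0.6, 0.2, -1.0]
opening: 0.0808
grip_force: 0.0
```

Run:
```python
from h import *
c=read_camera("wrist");P=cloud(c).reshape(-1,3)*1000
Q=P[(np.abs(P[:,2]-82)<4)&(np.abs(P[:,0]-404)<50)&(np.abs(P[:,1]+133)<55)];r=cv2.minAreaRect(Q[:,:2].astype(np.float32));print(len(Q),r,Q[:,2].mean())
go((.406,-.1325,.035,185.8));print(observe()["opening"])
```

```text
4430 ((404.6390380859375, -134.14968872070312), (45.040283203125, 62.08804702758789), 5.824038505554199) 82.04082424680007
at [ 0.4004 -0.1329  0.1528] rot [ 179.7   -0.5 -174.6]
travel [-0.0067, -0.0008, 0.1177] dr [0.3, -0.5, -0.4] rows 2.8 0.1
0.08255763555742984
```

Request:
arm_command(fingers=[-0.83, -0.83, -0.83, -0.83, -0.83, -0.83, -0.83], travel=[[-0.004, -0.001, 0.02], [-0.004, -0.001, 0.05], [-0.004, -0.001, 0.08], [-0.004, -0.001, 0.1], [-0.004, -0.001, 0.112], [-0.004, -0.001, 0.119], [-0.004, -0.001, 0.12]], dr=[[0, 0, 0], [0, 0, 0], [0, 0, 0], [0, 0, 0], [0, 0, 0], [0, 0, 0], [0, 0, 0]])

```text
time: 19.27
tool_pos: [0.4088, -0.1322, 0.038]
tool_rot: [3.14, -0.003, -3.04]
contact_force: [-0.6, -0.7, -0.2]
opening: 0.0838
grip_force: 0.0
```

Request:
arm_command(fingers=[1, 1, 1, 1, 1, 1, 1, 1], travel=[[0, 0, 0], [0, 0, 0], [0, 0, 0], [0, 0, 0], [0, 0, 0], [0, 0, 0], [0, 0, 0], [0, 0, 0]], dr=[[0, 0, 0], [0, 0, 0], [0, 0, 0], [0, 0, 0], [0, 0, 0], [0, 0, 0], [0, 0, 0], [0, 0, 0]], squeeze=15)

```text
time: 19.93
tool_pos: [0.4101, -0.1333, 0.0399]
tool_rot: [-3.141, 0.001, -3.041]
contact_force: [-0.8, 1.0, 6.7]
opening: 0.0616
grip_force: 15.0
```

Request:
arm_command(fingers=[1, 1, 1, 1, 1, 1, 1, 1], travel=[[0, 0, -0.01], [0, 0, -0.03], [0, 0, -0.06], [0, 0, -0.09], [0, 0, -0.12], [0, 0, -0.15], [0, 0, -0.18], [0, 0, -0.19]], dr=[[0, 0, 0], [0, 0, 0], [0, 0, 0], [0, 0, 0], [0, 0, 0], [0, 0, 0], [0, 0, 0], [0, 0, 0]], squeeze=18)

```text
time: 20.6
tool_pos: [0.4109, -0.1338, 0.2334]
tool_rot: [-3.138, 0.006, -3.041]
contact_force: [0.9, -1.5, -1.1]
opening: 0.0623
grip_force: 18.0
```

Request:
arm_command(fingers=[1, 1, 1, 1, 1, 1, 1, 1], travel=[[-0.01, 0.02, 0], [-0.02, 0.05, 0], [-0.033, 0.085, 0], [-0.046, 0.12, 0], [-0.06, 0.155, 0], [-0.074, 0.19, 0], [-0.088, 0.225, 0], [-0.1, 0.2545, 0]], dr=[[0, 0, 4], [0, 0, 10], [0, 0, 16], [0, 0, 22], [0, 0, 28], [0, 0, 34], [0, 0, 40], [0, 0, 46]])

```text
time: 21.27
tool_pos: [0.4832, 0.131, 0.2292]
tool_rot: [-3.142, -0.0, 2.438]
contact_force: [0.7, -1.1, -0.4]
opening: 0.0619
grip_force: 18.0
```

Request:
arm_command(fingers=[1, 1, 1, 1, 1, 1], travel=[[0, 0, 0], [0, 0, 0], [0, 0, 0], [0, 0, 0], [0, 0, 0], [0, 0, 0]], dr=[[0, 0, 6], [0, 0, 12], [0, 0, 17], [0, 0, 21.4], [0, 0, 21.4], [0, 0, 21.4]])

```text
time: 21.77
tool_pos: [0.4831, 0.129, 0.2291]
tool_rot: [-3.141, -0.0, 2.072]
contact_force: [-0.9, -0.4, -0.9]
opening: 0.062
grip_force: 18.0
```

Run:
```python
from h import *
s=observe();print(s["opening"],s["grip_force"],s["time"])
c=read_camera("wrist");P=cloud(c).reshape(-1,3)*1000;p,r=T();q=r.inv().apply(P/1000-p)*1000
Q=q[(np.abs(q[:,2]+42)<8)&(np.abs(q[:,0])<45)&(np.abs(q[:,1])<29)];Q=Q[np.abs(Q[:,2]-np.median(Q[:,2]))<3]
print("box top tool",len(Q),Q.mean(0),Q.min(0),Q.max(0),np.linalg.lstsq(np.c_[Q[:,:2],np.ones(len(Q))],Q[:,2],rcond=None)[0])
go((.4836,.130,.2,118.4),(.4836,.130,.114,118.4))
cv2.imwrite("pics/w5.png",c["color"])
```

```text
0.061961733119709164 17.998772263526917 21.7667
box top tool 9861 [ 1.13043290e+01  2.85936946e-02 -4.20823705e+01] [ -8.62090349 -28.99160761 -44.20827121] [ 28.91367597  28.98967218 -39.08226694] [ 6.87835680e-03  2.75055993e-04 -4.21601335e+01]
at [0.4831 0.129  0.2292] rot [-180.    -0.   118.7]
travel [0.0006, 0.0009, 0.0292] dr [-0.0, -0.0, 0.3] rows 0.7 0.0
travel [0.0006, 0.001, 0.1152] dr [-0.0, -0.0, 0.3] rows 2.8 0.0
```

View pics/w5.png

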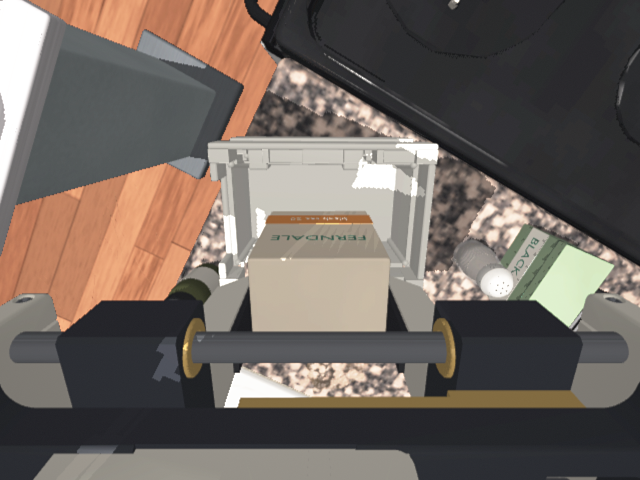

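The tea box hangs level in the grip at (318,280), inside the mouth of the top bin. Lowering it now.

Request:
arm_command(fingers=[1, 1, 1, 1, 1, 1, 1, 1], travel=[[0, 0.001, 0.02], [0, 0.001, 0.045], [0, 0.001, 0.07], [0, 0.001, 0.09], [0, 0.001, 0.105], [0, 0.001, 0.112], [0, 0.001, 0.114], [0, 0.001, 0.115]], dr=[[0, 0, 0], [0, 0, 0], [0, 0, 0], [0, 0, 0], [0, 0, 0], [0, 0, 0], [0, 0, 0], [0, 0, 0]])

```text
time: 22.48
tool_pos: [0.4844, 0.1295, 0.1144]
tool_rot: [3.141, 0.0, 2.07]
contact_force: [-0.0, 0.5, 0.2]
opening: 0.0619
grip_force: 18.0
```

Request:
arm_command(fingers=[1, 1, 1], travel=[[0, 0, 0.0005], [0, 0, 0.001], [0, 0, 0.001]], dr=[[0, 0, 0], [0, 0, 0], [0, 0, 0]])

```text
time: 22.73
tool_pos: [0.4846, 0.1296, 0.114]
tool_rot: [3.14, 0.001, 2.069]
contact_force: [0.4, -0.5, -0.6]
opening: 0.0617
grip_force: 18.0
```

Request:
arm_command(fingers=[1, 1, 1, 1], travel=[[0, 0, 0.001], [0, 0, 0.0015], [0, 0, 0.0015], [0, 0, 0.0015]], dr=[[0, 0, 0], [0, 0, 0], [0, 0, 0], [0, 0, 0]])

```text
time: 23.07
tool_pos: [0.4843, 0.1296, 0.1119]
tool_rot: [3.141, 0.0, 2.069]
contact_force: [-0.2, -0.4, 1.5]
opening: 0.0616
grip_force: 18.0
```

Request:
arm_command(fingers=[-0.83, -0.83, -0.83, -0.83, -0.83, -0.83, -0.83, -0.83], travel=[[0, 0, 0], [0, 0, 0], [0, 0, 0], [0, 0, 0], [0, 0, 0], [0, 0, 0], [0, 0, 0], [0, 0, 0]], dr=[[0, 0, 0], [0, 0, 0], [0, 0, 0], [0, 0, 0], [0, 0, 0], [0, 0, 0], [0, 0, 0], [0, 0, 0]])

```text
time: 23.73
tool_pos: [0.4841, 0.1296, 0.1117]
tool_rot: [3.142, -0.0, 2.069]
contact_force: [0.3, 0.1, 0.1]
opening: 0.0841
grip_force: 0.0
```

Request:
arm_command(fingers=[-0.83, -0.83, -0.83, -0.83, -0.83, -0.83, -0.83, -0.83], travel=[[0, 0, -0.005], [0, 0, -0.02], [0, 0, -0.05], [0, 0, -0.08], [0, 0, -0.11], [0, 0, -0.14], [0, 0, -0.16], [0, 0, -0.16]], dr=[[0, 0, 0], [0, 0, 0], [0, 0, 0], [0, 0, 0], [0, 0, 0], [0, 0, 0], [0, 0, 0], [0, 0, 0]])

```text
time: 24.4
tool_pos: [0.4861, 0.1298, 0.2769]
tool_rot: [3.133, 0.003, 2.069]
contact_force: [-0.1, 0.1, 0.4]
opening: 0.0838
grip_force: 0.0
```

Request:
arm_command(fingers=[-0.83, -0.83, -0.83, -0.83, -0.83, -0.83, -0.83, -0.83], travel=[[0, -0.03, 0], [0, -0.07, 0], [0, -0.11, 0], [0, -0.15, 0], [0, -0.18, 0], [0, -0.2, 0], [0, -0.2, 0], [0, -0.2, 0]], dr=[[0, 0, 0], [0, 0, 0], [0, 0, 0], [0, 0, 0], [0, 0, 0], [0, 0, 0], [0, 0, 0], [0, 0, 0]])

```text
time: 25.07
tool_pos: [0.3081, 0.0337, 0.2719]
tool_rot: [3.14, 0.001, 2.068]
contact_force: [0.5, -0.2, 0.1]
opening: 0.0841
grip_force: 0.0
```

Run:
```python
from h import *
c=read_camera("scene");cv2.imwrite("pics/s9.png",c["color"][150:480,100:540])
P=cloud(read_camera("top")).reshape(-1,3)*1000;P=P[np.isfinite(P[:,0])];q=inlow(P)
ext(q,138,150,"top bin");ext(q,66,82,"low")
b=q[(np.abs(q[:,2]-154)<4)&(np.abs(q[:,0])<50)&(np.abs(q[:,1])<35)];print("box",len(b),cv2.minAreaRect(b[:,:2].astype(np.float32)),np.percentile(b[:,2],[5,50,95]))
```

```text
top bin 1586
 -x end:  93 [np.float64(-85.8), np.float64(-85.4), np.float64(-77.1)]
 -y side: 583 [(-78, np.float64(-63.4)), (-64, np.float64(-63.5)), (-50, np.float64(-63.5)), (-36, np.float64(-63.3)), (-22, np.float64(-63.6)), (-8, np.float64(-63.5)), (6, np.float64(-63.2)), (20, np.float64(-63.3)), (34, np.float64(-63.4)), (48, np.float64(-63.4)), (62, np.float64(-63.8)), (76, np.float64(-63.5))]
 +y side: 535 [(-78, np.float64(62.3)), (-64, np.float64(62.3)), (-50, np.float64(62.9)), (-36, np.float64(62.8)), (-22, np.float64(62.7)), (-8, np.float64(62.6)), (6, np.float64(62.0)), (20, np.float64(62.3)), (34, np.float64(63.0)), (48, np.float64(62.7)), (62, np.float64(62.7)), (76, np.float64(62.7))]
 +x end:  332 [np.float64(86.1), np.float64(86.6), np.float64(86.2), np.float64(86.5), np.float64(86.9), np.float64(86.6), np.float64(86.1), np.float64(86.3), np.float64(87.6)]
low 2470
 -x end:  162 [np.float64(-86.0), np.float64(-86.4), np.float64(-86.0), np.float64(-86.1), np.float64(-86.0), np.float64(-86.0), np.float64(-85.9)]
 -y side: 327 [(-78, np.float64(-63.1)), (-64, np.float64(-63.1)), (-50, np.float64(-63.3)), (-36, np.float64(-63.3)), (-22, np.float64(-63.2)), (-8, np.float64(-63.2)), (6, np.float64(-63.0)), (20, np.float64(-63.2)), (34, np.float64(-63.0)), (48, np.float64(-63.4)), (62, np.float64(-63.0)), (76, np.float64(-62.9))]
 +y side: 90 [(-64, np.float64(62.9)), (-50, np.float64(62.7)), (-36, np.float64(62.4)), (34, np.float64(63.0)), (48, np.float64(61.9))]
 +x end:  17 [np.float64(84.8)]
box 982 ((-0.8970222473144531, 0.2384357452392578), (62.37863540649414, 45.164329528808594), 0.19289818406105042) [151.02449266 153.30434    155.34810889]
```

View pics/s9.png

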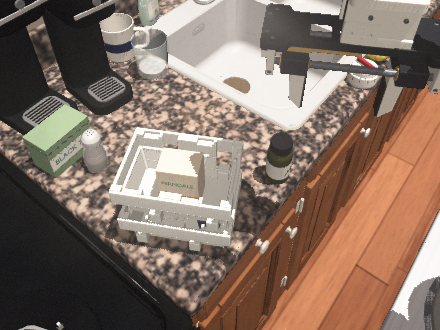

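The picture shows the bins stacked level at about (180,190), with the tea box upright in the top one. The jar, salt shaker and timer are where they were, and the arm is clear.

```bash
python3 -c "
from cell import *
print(hand_in())"
```

```text
the job is handed in; nothing more can be done
None
```

The job is done and handed in at about 25 s: both pods stand in the lower bin, the turned bin sits level on top within 1 mm of the lower bin's outline, the tea box stands upright in the top bin, and the jar, salt shaker and timer were not moved.

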